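# Pin the packing plates onto a gate pivot base

## Robot

A 7-joint arm with a two-finger parallel gripper is mounted at the origin on a cart in front of the work surface, level with it; the furniture and walls round the work are solid. World frame = base frame: x ahead of the robot, y to its left, z up, the work surface at z = 0. Lengths are in m, angles in rad, forces in N, time in s.
With the tool pointing down it reaches from about 0.4 to 0.875 m from the base axis. Payload 19.3 kg.
Tool frame: the origin (TCP) lies at the very end of the fingers, on their centre line; the grasp point (between the pads) lies 19 mm behind it (manip.pinch_z is the z of the grasp point in the tool frame, in m); z points along the fingers, y is the line along which they close (so a half turn about z gives the same grasp; the last joint's range is limited). The gripper opens to 85 mm and grips with 20 to 120 N. Pads are 22 mm wide; open, the fingers measure 114 mm over their backs; the gripper's body (76 mm by 85 mm) begins 54 mm behind the grasp point. The pads swing forward as they close: fully open they stand 13 mm farther back than shut.
Start: joints at [-1.184, 0.521, -0.036, 1.599, 0.021, 1.021, -0.113], TCP at [0.276, 0.561, 0.192] pointing down, gripper open.
Joint ranges: [-2.91, 2.91], [-0.3, 2.13], [-1.5, 1.42], [0.17, 2.43], [-1.26, 4.41], [0.16, 1.93], [-2.52, 2.52]. Speed limits (rad/s): [1.89, 1.89, 2.39, 2.39, 3.01, 3.01, 3.01].

## Interface

Orientations are given as a unit quaternion [x, y, z, w].
In Python, from workcell import manip gives the robot as it stands.
- The arm moves only by the tool shift_gripper, called after "Request:" as name(argument=value, ...) on one line, values as JSON. Schema: {"type":"object","properties":{"ticks":{"type":"array","items":{"type":"number"},"minItems":7,"maxItems":35},"force":{"type":"number"},"only":{"type":"string"},"quiet":{"type":"boolean"},"lines":{"type":"string"}},"required":["ticks"],"additionalProperties":false}. ticks is one flat list of numbers that holds 1 to 5 rows one after another, with no inner brackets; each row has 7 numbers: dx, dy, dz in m, then a rotation vector rx, ry, rz in rad, then the opening from 0.0 (shut) to 1.0 (fully open); each row shifts and turns the commanded pose from where the row before left it, along the tool's axes as they then stand; what a row does not reach is not made up. A row lasts 1/8 s, in which the tool goes at most 0.0625 m and 0.188 rad, less where a joint would pass 70% of its speed; a pose out of reach is approached as far as the arm can. The fingers move at their own pace and stop on an object; force is the grip in N (left out, the last holds). Time passes only in rows, so rows that do not move let the fingers close. The tool returns the time, the measured TCP pose, the force, the opening and the grip force at its end. only (a regular expression) keeps the lines of the reply that match it, lines (a string "A,B") keeps lines A to B, and quiet returns only ok. Input that does not fit is refused with a message, and nothing moves.
- manip.get_obs(): the state, without advancing time (a new reading comes with each control period).
- manip.read_camera(name): name is "scene" or "top"; returns the picture (384x512x3 uint8, red, green, blue); there is no depth.
- manip.get_calibration(name): a dict with "intrinsics" (3x3 intrinsics, pixels), "eye" and "orientation" of the camera in the world. Camera axes: x right, y up, looking along -z (the intrinsics and any distortion apply to the point x, -y, -z); pixel columns grow to the right and rows downward; lengths in m; the calibration is good to about 2 mm. A picture is of the moment at which its call begins. get_calibration takes no time and is no camera call.
- manip.finish_job(): hands the job in; it is judged then, once.
The state is a dict: "t": time; "qpos": joint angles; "joint_velocities": joint speeds; "tau": joint torques, N m; "ee_pos": TCP position; "eef_rot": TCP orientation; "contact_force": force on the tool from outside, world axes, zero at the start; "torque": the same for the moment, N m; "gripper_width": opening from 0.0 (shut) to 1.0 (fully open); "gripper_force": force on a finger pad.
Only numpy, scipy, OpenCV 4.12 (cv2) and the standard library are available. Lean on these libraries where they do the work, as an engineer would, in place of code of your own. Each camera call takes 0.05 s, during which the arm holds its last target. There are 200 camera calls.

## Task

The three packing plates on the gate-pivot base lie askew: line their holes up over the bore of the base, then put the longer of the two headed pins down through all three plates and the base until its head sits on the top plate, and let go. Leave the shorter pin standing in its stand and do not push the other things on the bench about.

Things in the scene. Friction and masses are not known exactly. Their poses are not given: they have to be found in the camera images.
- pivot_base: Grey gate-pivot base, fixed to the bench: flange 110 x 110 x 12 mm (bolt heads at its corners to 18 mm) with a square boss 52 x 52 mm up to 40 mm above the bench. An upright 18 mm bore runs through the boss down to the bench. Origin: on the bench on the bore axis; z up, x and y along the edges. The three plates lie on the boss, tops at 52, 64 and 76 mm.
- base_bore (a point): Centre of the bore's mouth on top of the boss, 40 mm above the bench.
- plate_a: One of three identical loose square aluminium packing plates, 60 x 60 x 12 mm, with an 18 mm through hole at its centre; the lowest of the stack. Origin: centre of the hole on its underside, z up, x and y along its edges. Starts up to 6.5 mm off the bore axis, turned up to 0.12 rad from the base. 0.12 kg, slides when pushed or squeezed from the sides.
- plate_b: One of three identical loose square aluminium packing plates, 60 x 60 x 12 mm, with an 18 mm through hole at its centre; the middle one. Origin: centre of the hole on its underside, z up, x and y along its edges. Starts up to 6.5 mm off the bore axis, turned up to 0.12 rad from the base. 0.12 kg, slides when pushed or squeezed from the sides.
- plate_c: One of three identical loose square aluminium packing plates, 60 x 60 x 12 mm, with an 18 mm through hole at its centre; the top one. Origin: centre of the hole on its underside, z up, x and y along its edges. Starts up to 6.5 mm off the bore axis, turned up to 0.12 rad from the base. 0.12 kg, slides when pushed or squeezed from the sides.
- pin_stand: Wooden pin stand, fixed, 130 x 50 x 40 mm, with two upright 16 mm holes right through, 35 mm either side of its middle along its x axis (its long side). Origin: centre of its underside; z up.
- long_pin: Longer of two loose steel pins, standing head up in either hole of the stand, foot on the bench: shank 15 mm across, 72 mm long, foot tapered to 10 mm over 5 mm, round head 30 mm across and 18 mm high, 90 mm overall, 0.14 kg. Origin: centre of its foot, z along the shank to the head.
- long_pin_head (a point): On the long pin's axis at the underside of its head, 72 mm above its foot. With the pin fully home through the three plates it rests at 76 mm above the bench.
- short_pin: The shorter pin in the other hole of the stand: the same but with a 48 mm shank (66 mm overall). Origin: centre of its foot, z up. Not needed.
- pliers: Red-handled pliers, 59 x 196 x 16 mm; a bystander.
- big_padlock: Brass padlock lying flat, 67 x 44 x 15 mm; a bystander.
- lock_cylinder: Brass lock cylinder with knob, 29 x 96 x 44 mm; a bystander.
- tin: Open round tin, 66 mm across, 29 mm high; a bystander.
- pen: White marker pen with blue cap, 17 x 135 x 16 mm; a bystander.
- driver: Yellow-handled screwdriver, 26 x 172 x 29 mm; a bystander.

How it is judged:
At the end, for the whole second after the job is handed in: Plate holes and the upright long pin (tilt under 0.08 rad) lie within 4 mm sideways of the bore axis; the underside of the pin head is 73 to 79 mm above the bench (home 76), at rest; the short pin has moved under 20 mm and is upright (0.2 rad) (horizontal distance between each of plate_a, plate_b, plate_c, long_pin and base_bore below 0.004 m and height (world z) of long_pin_head between 0.073 and 0.079 m and angle between long_pin's own z axis and vertical below 0.08 rad and linear speed of long_pin below 0.02 m/s and distance of short_pin from where it was at the start of the episode below 0.02 m and angle between short_pin's own z axis and vertical below 0.2 rad); the robot touches nothing.
It fails at once if a bystander is pushed more than 40 mm (distance of any of pliers, big_padlock, lock_cylinder, tin, pen, driver from where it was at the start of the episode above 0.04 m).
It also fails if it takes over 59 s, if anything falls off the work surface, if the arm or the gripper's body presses on something with over 40 N, if the wrist force passes 120 N, or if a joint passes its speed limit or range.

## Working session

There is one attempt and no reset: what is moved stays moved. The work goes in short steps, Python scripts to look and compute and a tool call to move; the robot and the scene stay as the last step left them, time stands still between calls to the robot, and variables do not carry over. Pictures are saved under pics/ and viewed, at most 10 in all, crops included, and the job is handed in when it is done.

```bash
ls; mkdir -p pics
```

Run:
```python
from workcell import manip
import cv2,numpy as np
for n in("scene","top"):
    im=manip.read_camera(n); cv2.imwrite(f"pics/{n}0.png",im[:,:,::-1]); c=manip.get_calibration(n); print(n,c)
o=manip.get_obs(); print(o, manip.pinch_z)
```

```text
pics
workcell.py
scene {'intrinsics': array([[412.90831563,   0.        , 258.56812949],
       [  0.        , 412.90831563, 195.93747977],
       [  0.        ,   0.        ,   1.        ]]), 'eye': array([-0.0728099 , -0.26451381,  0.52503034]), 'orientation': array([ 0.43312423, -0.25142929, -0.44478795,  0.74252973])}
top {'intrinsics': array([[471.4227257 ,   0.        , 259.49521109],
       [  0.        , 471.4227257 , 193.40404841],
       [  0.        ,   0.        ,   1.        ]]), 'eye': array([0.52393624, 0.11104416, 0.98069402]), 'orientation': array([ 0.01429574, -0.03273153, -0.69922072,  0.71401307])}
{'t': 0.1, 'qpos': array([-1.18417931,  0.52198955, -0.03633043,  1.59990019,  0.02122831,
        1.02110915, -0.11276333]), 'joint_velocities': array([-0.00042233, -0.00236742, -0.00036142, -0.00152416, -0.00236076,
       -0.00192929, -0.00063187]), 'tau': array([ 4.77954236e-03, -9.28489208e+01,  1.98445491e+00, -3.70539129e+01,
        1.81110733e-02,  5.17920591e-03, -3.02276715e-05]), 'ee_pos': array([0.27557928, 0.5606057 , 0.19137958]), 'eef_rot': array([ 2.26407086e-01,  9.74032633e-01, -5.05438702e-04, -6.98481359e-05]), 'contact_force': array([ 0.10484651, -0.32019676, -0.32384248]), 'torque': array([-0.01886171, -0.00027645, -0.00983263]), 'gripper_force': 0.0, 'gripper_width': 0.9936470827342669} -0.0187
```

View pics/top0.png

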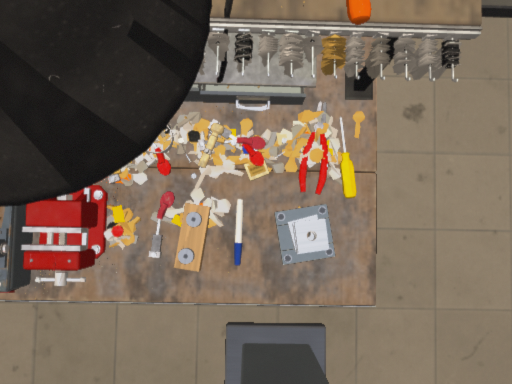

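View pics/scene0.png

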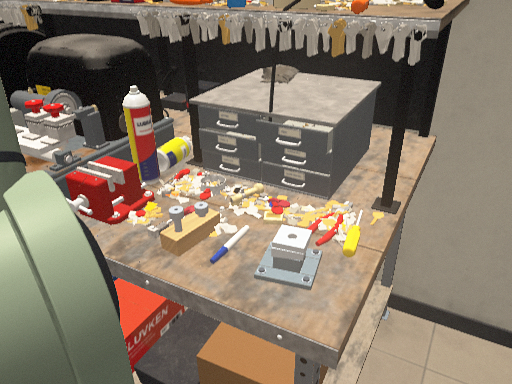

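The top view shows the base at about (305,235) and pin heads at (194,219) and (185,256) in the stand. The scene view shows the plate stack at (292,240) and pin heads at (176,210) and (201,207). I'll enlarge these areas.

Create h.py:
```python
from workcell import manip
import cv2,numpy as np
from scipy.spatial.transform import Rotation as R
C={n:manip.get_calibration(n) for n in("scene","top")}
def ray(n,u,v):
    c=C[n];K=c["intrinsics"]
    d=np.array([(u-K[0,2])/K[0,0],-(v-K[1,2])/K[1,1],-1.]);return c["eye"],R.from_quat(c["orientation"]).apply(d)
def onz(n,u,v,z):
    e,d=ray(n,u,v);return e+d*(z-e[2])/d[2]
def proj(n,p):
    c=C[n];q=R.from_quat(c["orientation"]).inv().apply(np.asarray(p)-c["eye"]);K=c["intrinsics"]
    return np.array([K[0,2]+K[0,0]*q[0]/-q[2],K[1,2]+K[1,1]*-q[1]/-q[2]])
def tri(a,b):
    (e1,d1),(e2,d2)=ray("scene",*a),ray("top",*b)
    s=np.linalg.lstsq(np.c_[d1,-d2],e2-e1,rcond=None)[0];p,q=e1+s[0]*d1,e2+s[1]*d2
    return (p+q)/2,np.linalg.norm(p-q)
def crop(im,x,y,w,h,k):return cv2.resize(im[y:y+h,x:x+w],None,fx=k,fy=k,interpolation=cv2.INTER_CUBIC)
```

Run:
```python
import cv2,numpy as np
from h import crop
t=cv2.imread("pics/top0.png");s=cv2.imread("pics/scene0.png")
a=np.hstack([crop(t,270,200,66,66,6),crop(t,165,195,66,66,6)])
b=np.hstack([crop(s,250,215,80,80,5),crop(s,155,190,80,80,5)])
cv2.imwrite("pics/ct.png",a);cv2.imwrite("pics/cs.png",b)
```

```text
(no output)
```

View pics/ct.png

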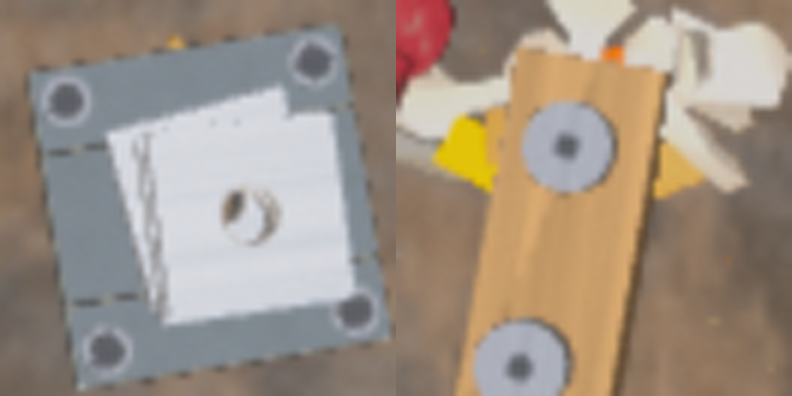

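View pics/cs.png

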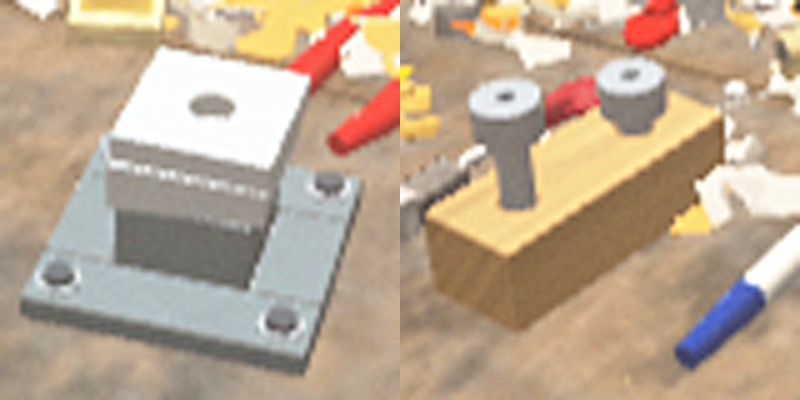

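Run:
```python
from h import *
np.set_printoptions(precision=4,suppress=True)
f=lambda x,y:((x+.5)/6-.5+270,(y+.5)/6-.5+200)
g=lambda x,y:((x+.5)/5-.5+250,(y+.5)/5-.5+215)
B=np.array([onz("top",*f(*p),.018) for p in[(66,101),(314,62),(354,311),(106,351)]])
print("bolts",B,B.mean(0),[np.linalg.norm(B[i]-B[i-1]) for i in range(4)],[np.degrees(np.arctan2(*(B[i]-B[i-1])[1::-1])) for i in range(4)])
F=np.array([onz("top",*f(*p),.012) for p in[(29,72),(338,24),(392,338),(82,388)]])
print("flange",F.mean(0),[np.linalg.norm(F[i]-F[i-1]) for i in range(4)])
P=np.array([onz("top",*f(*p),.076) for p in[(150,133),(333,114),(355,296),(165,323)]])
print("C",P.mean(0),[np.linalg.norm(P[i]-P[i-1]) for i in range(4)],[np.degrees(np.arctan2(*(P[i]-P[i-1])[1::-1])) for i in range(4)])
print("hole c top",onz("top",*f(251,216),.076),tri(g(212,105),f(251,216)))
Bs=np.array([onz("scene",*g(*p),.018) for p in[(58,272),(281,319),(327,182)]]);print("bolts scene",Bs,(Bs[0]+Bs[2])/2)
Pc=np.array([onz("scene",*g(*p),.076) for p in[(160,47),(311,76),(268,168),(106,138)]]);print("C scene",Pc,Pc.mean(0), onz("scene",*g(212,105),.076))
q=lambda x,y:((x-396+.5)/6-.5+165,(y+.5)/6-.5+195)
s=lambda x,y:((x-400+.5)/5-.5+155,(y+.5)/5-.5+190)
for a,an in((s(507,96),"longs"),(s(631,75),"shorts")):
  for b in(q(567,146),q(519,367)): print(an,tri(a,b))
print("long top@.09",onz("top",*q(519,367),.09),"short@.066",onz("top",*q(567,146),.066))
o=manip.get_obs();print(R.from_quat(o["eef_rot"]).as_matrix())
```

```text
bolts [[ 0.5422  0.0425  0.018 ]
 [ 0.5572 -0.0421  0.018 ]
 [ 0.4729 -0.0567  0.018 ]
 [ 0.4579  0.0275  0.018 ]] [ 0.5075 -0.0072  0.018 ] [np.float64(0.0856161804685087), np.float64(0.08594127356974134), np.float64(0.08556240833742182), np.float64(0.08552761704489761)] [np.float64(10.09692618244877), np.float64(-79.91506837862914), np.float64(-170.1800787671437), np.float64(100.12156596379198)]
flange [ 0.5078 -0.008   0.012 ] [np.float64(0.10898842503029314), np.float64(0.10779151901400957), np.float64(0.10880955330228201), np.float64(0.10750532094192902)]
C [ 0.5055 -0.0131  0.076 ] [np.float64(0.06060209170450684), np.float64(0.05917488742354918), np.float64(0.05842022666028939), np.float64(0.06147369291761146)] [np.float64(5.399878358995179), np.float64(-82.94177223412896), np.float64(-172.44443542215936), np.float64(99.07061509593963)]
hole c top [ 0.5056 -0.0132  0.076 ] (array([ 0.5059, -0.0135,  0.078 ]), np.float64(0.001355980523048861))
bolts scene [[ 0.4588  0.0259  0.018 ]
 [ 0.4735 -0.0586  0.018 ]
 [ 0.5572 -0.043   0.018 ]] [ 0.508  -0.0085  0.018 ]
C scene [[ 0.535   0.0212  0.076 ]
 [ 0.5437 -0.0384  0.076 ]
 [ 0.483  -0.0467  0.076 ]
 [ 0.4722  0.0127  0.076 ]] [ 0.5085 -0.0128  0.076 ] [ 0.509  -0.0129  0.076 ]
longs (array([0.517 , 0.2355, 0.0609]), np.float64(0.05084313472240841))
longs (array([0.4646, 0.2239, 0.0917]), np.float64(0.002636958033194242))
shorts (array([0.5335, 0.2142, 0.0674]), np.float64(0.0017791323281423812))
shorts (array([0.4787, 0.202 , 0.1022]), np.float64(0.051201558632931694))
long top@.09 [0.4637 0.2252 0.09  ] short@.066 [0.533  0.2151 0.066 ]
[[-0.8975  0.4411 -0.0004]
 [ 0.4411  0.8975 -0.001 ]
 [-0.0001 -0.001  -1.    ]]
```
Base center ≈ (0.5077,-0.0077), yaw 10.1° (x axis). Stand yaw: long->short direction (0.0693,-0.0101)/0.070: good, -8.3°.

Create plan.py:
```python
# plan.py x y z yaw_deg : tool-axes distance to go and turn left (yaw = azimuth of tool y)
import sys
from h import *
x,y,z,p=map(float,sys.argv[1:]);p=np.radians(p)
o=manip.get_obs();r=R.from_quat(o["eef_rot"])
t=R.from_matrix(np.c_[[-np.sin(p),np.cos(p),0],[np.cos(p),np.sin(p),0],[0,0,-1]])
d=np.array([x,y,z])-o["ee_pos"]
print("t %.2f"%o["t"],"pos",o["ee_pos"].round(4),"now-axes",r.inv().apply(d).round(4),"target-axes",t.inv().apply(d).round(4),"turn",(r.inv()*t).as_rotvec().round(4))
```

```bash
python3 plan.py .4637 .2252 .19 10.1
```

```text
t 0.10 pos [0.2756 0.5606 0.1914] now-axes [-0.3168 -0.218   0.0016] target-axes [-0.3632  0.1264  0.0014] turn [-9.000e-04  6.000e-04  9.377e-01]
```

Request:
shift_gripper(ticks=[-0.045,-0.031,0,0,0,0,1,-0.045,-0.031,0,0,0,0,1,-0.045,-0.031,0,0,0,0,1,-0.045,-0.031,0,0,0,0,1,-0.045,-0.031,0,0,0,0,1], force=20)

```text
t: 0.72
ee_pos: [0.4098, 0.3208, 0.1918]
eef_rot: [0.226, 0.974, -0.0, -0.0]
contact_force: [1.2, -0.0, -0.1]
gripper_width: 1.0
gripper_force: 0.0
```

```bash
python3 plan.py .4637 .2252 .19 10.1
```

```text
t 0.72 pos [0.4098 0.3208 0.1918] now-axes [-0.0905 -0.062   0.0018] target-axes [-0.1036  0.0363  0.0018] turn [-2.000e-04  1.000e-04  9.377e-01]
```

Request:
shift_gripper(ticks=[-0.045,-0.031,0,0,0,0,0.6,-0.046,-0.031,0,0,0,0.187,0.6,0,0,0,0,0,0.188,0.6,0,0,0,0,0,0.188,0.6,0,0,0,0,0,0.188,0.6])

```text
t: 1.35
ee_pos: [0.4635, 0.2265, 0.1917]
eef_rot: [0.57, 0.822, -0.0, -0.0]
contact_force: [0.4, 0.3, 0.3]
gripper_width: 0.598
gripper_force: 0.0
```

Request:
shift_gripper(ticks=[0,0,0.02,0,0,0.188,0.6,0,0,0.02,0,0,0,0.6,0,0,0,0,0,0,0.6])

```text
t: 1.72
ee_pos: [0.4628, 0.2264, 0.1509]
eef_rot: [0.642, 0.767, -0.001, -0.0]
contact_force: [0.8, 0.5, 0.8]
gripper_width: 0.598
gripper_force: 0.0
```

```bash
python3 plan.py .4637 .2252 .075 10.1
```

```text
t 1.73 pos [0.4628 0.2264 0.1509] now-axes [-0.0013  0.0009  0.0759] target-axes [-0.0014  0.0007  0.0759] turn [-0.0023  0.0011  0.0012]
```

Request:
shift_gripper(ticks=[-0.001,0.001,0.03,0,0,0,0.6,0,0,0.03,0,0,0,0.6,0,0,0.016,0,0,0,0.6,0,0,0,0,0,0,0.6])

```text
t: 2.22
ee_pos: [0.4646, 0.2258, 0.0757]
eef_rot: [0.642, 0.767, -0.001, -0.0]
contact_force: [-0.1, 0.2, 0.8]
gripper_width: 0.6
gripper_force: 0.0
```

Request:
shift_gripper(ticks=[0,0,0,0,0,0,0,0,0,0,0,0,0,0,0,0,0,0,0,0,0,0,0,0,0,0,0,0], force=20)

```text
t: 2.72
ee_pos: [0.4648, 0.226, 0.0761]
eef_rot: [0.642, 0.767, 0.0, 0.0]
contact_force: [0.1, -0.2, 0.5]
gripper_width: 0.003
gripper_force: 0.0
```

```bash
python3 plan.py .4637 .2252 .075 10.1
```

```text
t 2.73 pos [0.4648 0.226  0.0761] now-axes [-0.0006 -0.0012  0.0011] target-axes [-0.0006 -0.0012  0.0011] turn [ 0.0003 -0.0001  0.0007]
```

Run:
```python
from h import *
t=manip.read_camera("top")[:,:,::-1];s=manip.read_camera("scene")[:,:,::-1]
cv2.imwrite("pics/p1.png",np.hstack([crop(t,140,185,80,100,5),crop(s,145,150,80,100,5)]))
```

```text
(no output)
```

View pics/p1.png

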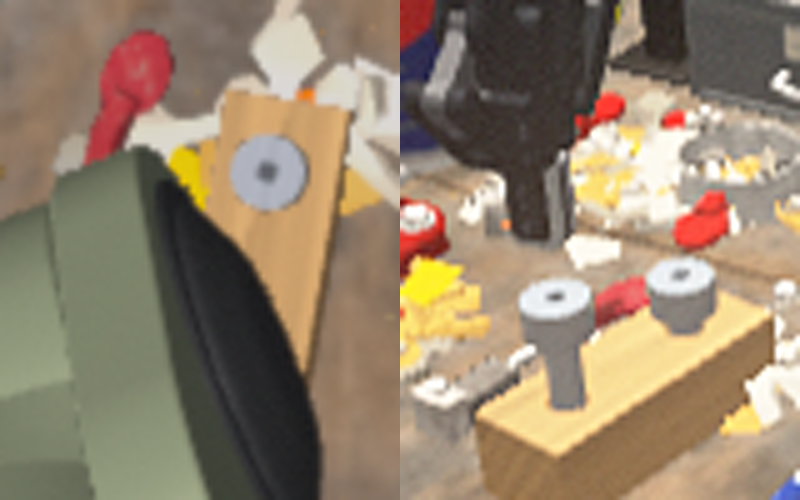

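The fingers are shut, with tips at about scene pixel (173,198). The pin is untouched, with its head at (176,209). I'll check this against the reported TCP.

Run:
```python
from h import *
o=manip.get_obs();print(o["t"],o["ee_pos"],o["gripper_width"],proj("scene",o["ee_pos"]),proj("scene",[.4637,.2252,.09]))
for z in(.076,.10,.12):print(z,onz("scene",173,198,z))
```

```text
2.825 [0.46475014 0.2259907  0.0759971 ] 0.0022740319798975578 [175.44380153 215.10306292] [174.64407873 209.56825008]
0.076 [0.51733086 0.27445072 0.076     ]
0.1 [0.48578872 0.24564387 0.1       ]
0.12 [0.4595036  0.22163816 0.12      ]
```

Create snap.py:
```python
import sys
from h import *
for n in("scene","top"):
    o=manip.get_obs()["ee_pos"];im=manip.read_camera(n);np.savez(f"pics/{sys.argv[1]}_{n}.npz",im=im,ee=o);cv2.imwrite(f"pics/{sys.argv[1]}_{n}.png",im[:,:,::-1])
```

```bash
python3 snap.py a
```

```text
(no output)
```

Request:
shift_gripper(ticks=[0,0,-0.03,0,0,0,0,-0.034,0.021,0,0,0,0,0,-0.034,0.021,0,0,0,0,0,-0.034,0.021,0,0,0,0,0,0,0,0,0,0,0,0])

```text
t: 3.55
ee_pos: [0.5462, 0.1338, 0.1058]
eef_rot: [0.643, 0.766, -0.0, 0.001]
contact_force: [-0.5, 1.1, 0.9]
gripper_width: 0.0
gripper_force: 0.0
```

```bash
python3 snap.py b
```

Run:
```python
from h import *
A,B=np.load("pics/a_scene.npz"),np.load("pics/b_scene.npz")
x0,y0,w,h=160,160,20,42
r=cv2.matchTemplate(B["im"],A["im"][y0:y0+h,x0:x0+w],cv2.TM_CCOEFF_NORMED);_,m,_,l=cv2.minMaxLoc(r);print(m,l)
d=np.array(l)-(x0,y0);D=B["ee"]-A["ee"];print(d,D)
for z in(.06,.076,.09,.1,.11,.12,.13):
    p=onz("scene",173,198,z);print(z,p,proj("scene",p+D)-(173,198)-d)
a=cv2.imread("pics/b_scene.png");t=cv2.imread("pics/b_top.png")
cv2.imwrite("pics/b.png",np.hstack([crop(a,130,110,130,150,3),crop(t,130,130,130,150,3)]))
```

```text
0.7040758728981018 (222, 140)
[ 62 -20] [ 0.08141651 -0.09222693  0.02983465]
0.06 [0.53835895 0.29365528 0.06      ] [-8.61147578  2.02871903]
0.076 [0.51733086 0.27445072 0.076     ] [-6.72635306  1.39416187]
0.09 [0.49893127 0.25764672 0.09      ] [-4.96418463  0.80099275]
0.1 [0.48578872 0.24564387 0.1       ] [-3.63509883  0.35360495]
0.11 [0.47264616 0.23364101 0.11      ] [-2.24259272 -0.11513096]
0.12 [0.4595036  0.22163816 0.12      ] [-0.78201599 -0.60678034]
0.13 [0.44636104 0.20963531 0.13      ] [ 0.75174772 -1.12306542]
```

View pics/b.png

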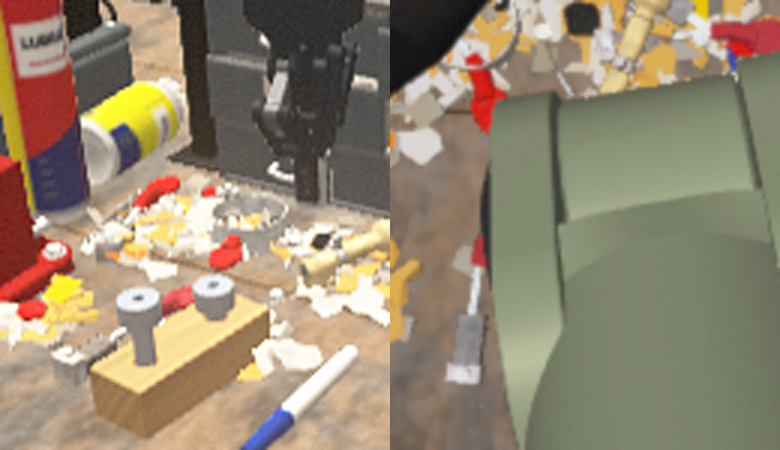

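The tip track agrees with the real fingertips standing about 40 mm above the reported TCP, with xy correct. That fits the miss, so I'll return and go lower in steps with the fingers open.

Request:
shift_gripper(ticks=[0.034,-0.021,0,0,0,0,0.6,0.034,-0.021,0,0,0,0,0.6,0.034,-0.021,0,0,0,0,0.6,0,0,0,0,0,0,0.6])

```text
t: 4.15
ee_pos: [0.4621, 0.2293, 0.1059]
eef_rot: [0.64, 0.769, -0.0, -0.001]
contact_force: [0.9, -0.8, 0.4]
gripper_width: 0.6
gripper_force: 0.0
```

Request:
shift_gripper(ticks=[0,0,0.03,0,0,0,0.6,0,0,0.02,0,0,0,0.6,0,0,0.014,0,0,0,0.6,0,0,0,0,0,0,0.6])

```text
t: 4.65
ee_pos: [0.4643, 0.2257, 0.0413]
eef_rot: [0.642, 0.767, -0.001, -0.0]
contact_force: [-0.1, -1.2, 0.4]
gripper_width: 0.599
gripper_force: 0.0
```

Request:
shift_gripper(ticks=[0,0,0,0,0,0,0,0,0,0,0,0,0,0,0,0,0,0,0,0,0], force=20)

```text
t: 5.03
ee_pos: [0.4652, 0.2263, 0.0426]
eef_rot: [0.642, 0.767, 0.001, 0.0]
contact_force: [0.9, -0.4, 6.7]
gripper_width: 0.334
gripper_force: 20.0
```

```bash
python3 plan.py .4637 .2252 .034 10.1
```

```text
t 5.03 pos [0.4652 0.2263 0.0426] now-axes [-0.0008 -0.0017  0.0086] target-axes [-0.0008 -0.0017  0.0086] turn [ 0.0012 -0.0005  0.0007]
```

Request:
shift_gripper(ticks=[0,0,0,0,0,0,0.6,0,0,0,0,0,0,0.6,0,0,-0.01,0,0,-0.174,0.6,0,0,0,0,0,-0.175,0.6,0,0,0,0,0,-0.175,0.6])

```text
t: 5.65
ee_pos: [0.4647, 0.226, 0.052]
eef_rot: [0.419, 0.908, 0.0, 0.0]
contact_force: [-0.3, -0.5, -0.8]
gripper_width: 0.6
gripper_force: 0.0
```

Request:
shift_gripper(ticks=[0,0,0,0,0,-0.175,0.6,0,0,0,0,0,-0.175,0.6,0,0,0,0,0,-0.175,0.6,0,0,0,0,0,-0.175,0.6,0,0,0,0,0,-0.175,0.6])

```text
t: 6.28
ee_pos: [0.4647, 0.2259, 0.0519]
eef_rot: [-0.005, 1.0, -0.0, -0.0]
contact_force: [0.2, -0.5, -0.5]
gripper_width: 0.602
gripper_force: 0.0
```

Request:
shift_gripper(ticks=[0,0,0.01,0,0,-0.174,0.6,0,0,0,0,0,0,0.6,0,0,0,0,0,0,0.6])

```text
t: 6.65
ee_pos: [0.4648, 0.2259, 0.0421]
eef_rot: [-0.087, 0.996, -0.0, -0.0]
contact_force: [-0.1, 0.4, 0.3]
gripper_width: 0.603
gripper_force: 0.0
```

```bash
python3 plan.py .4652 .2263 .042 100.1
```

```text
t 6.65 pos [0.4648 0.2259 0.0421] now-axes [-0.0005  0.0003  0.0001] target-axes [-0.0005  0.0003  0.0001] turn [-0.     -0.     -0.0013]
```

Request:
shift_gripper(ticks=[0,0,0,0,0,0,0,0,0,0,0,0,0,0,0,0,0,0,0,0,0], force=20)

```text
t: 7.02
ee_pos: [0.465, 0.2262, 0.0422]
eef_rot: [-0.089, 0.996, 0.0, 0.0]
contact_force: [-1.0, -0.4, 6.0]
gripper_width: 0.339
gripper_force: 19.6
```

```bash
python3 plan.py .4652 .2263 .042 100.1
```

```text
t 7.03 pos [0.465  0.2262 0.0422] now-axes [-0.0003  0.0001  0.0002] target-axes [-0.0003  0.0001  0.0002] turn [0.0001 0.0007 0.0024]
```

Request:
shift_gripper(ticks=[0,0,0,0,0,0,0.6,0,0,0,0,0,0,0.6,0,0,-0.03,0,0,0,0.6,0,0,-0.03,0,0,0,0.6,0,0,-0.02,0,0,0,0.6])

```text
t: 7.65
ee_pos: [0.4649, 0.226, 0.1231]
eef_rot: [-0.089, 0.996, 0.0, 0.0]
contact_force: [-0.4, 0.1, -0.4]
gripper_width: 0.602
gripper_force: 0.0
```

Request:
shift_gripper(ticks=[0,-0.0475,0,0,0,0,1,0,-0.0475,0,0,0,0,1,0,-0.0475,0,0,0,0,1,0,-0.0475,0,0,0,0,1,-0.002,-0.0475,0,0,0,0,1])

```text
t: 8.28
ee_pos: [0.509, -0.009, 0.1219]
eef_rot: [-0.089, 0.996, -0.0, -0.0]
contact_force: [0.5, 1.2, -0.3]
gripper_width: 1.001
gripper_force: 0.0
```

Request:
shift_gripper(ticks=[0,0,0.02,0,0,0,1,0,0,0,0,0,0,1])

```text
t: 8.52
ee_pos: [0.5081, -0.0076, 0.101]
eef_rot: [-0.089, 0.996, 0.0, -0.001]
contact_force: [-1.0, 0.0, 0.2]
gripper_width: 0.999
gripper_force: 0.0
```

```bash
python3 plan.py .5088 -.0074 -.008 100.1; python3 snap.py c
```

Run:
```python
from h import *
a=cv2.imread("pics/c_scene.png");t=cv2.imread("pics/c_top.png")
cv2.imwrite("pics/c.png",np.hstack([crop(a,230,130,130,150,3),crop(t,245,170,130,150,3)]))
```

```text
t 8.53 pos [ 0.5081 -0.0076  0.101 ] now-axes [-0.001  0.     0.109] target-axes [-7.00e-04  1.00e-04  1.09e-01] turn [ 0.0005 -0.0023  0.0022]
```

View pics/c.png

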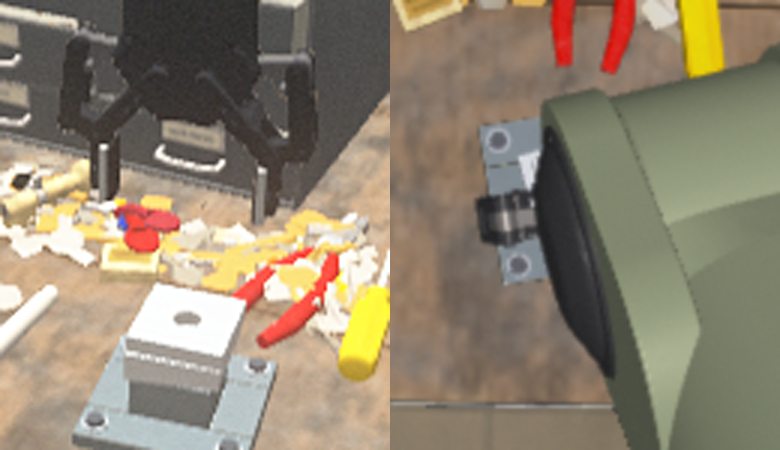

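The open fingers straddle the stack, with tips at scene pixels of about (264,197) and (316,204). The plates are untouched at about (292,240). I'll work out the tip height from that.

Run:
```python
from h import *
o=manip.get_obs()["ee_pos"];y=np.array([-.175,.984,0])
for h in(0,.03,.04,.05,.06,.07):
    print(h,[proj("scene",o+[0,0,h]+s*y*.046).round(1) for s in(1,-1)])
```

```text
0 [array([265.5, 219. ]), array([314. , 227.3])]
0.03 [array([265.5, 205.3]), array([314.9, 213.3])]
0.04 [array([265.5, 200.6]), array([315.2, 208.5])]
0.05 [array([265.5, 195.8]), array([315.5, 203.6])]
0.06 [array([265.4, 191. ]), array([315.9, 198.7])]
0.07 [array([265.4, 186.1]), array([316.2, 193.7])]
```

Request:
shift_gripper(ticks=[-0.001,0,0.03,0,0,0,1,0,0,0.03,0,0,0,1,0,0,0.02,0,0,0,1,0,0,0.015,0,0,0,1,0,0,0.011,0,0,0,1])

```text
t: 9.25
ee_pos: [0.5103, -0.0068, -0.0043]
eef_rot: [-0.09, 0.996, -0.0, 0.0]
contact_force: [-0.8, -0.3, 0.6]
gripper_width: 0.996
gripper_force: 0.0
```

Request:
shift_gripper(ticks=[0,0,0,0,0,0,0.92,0,0,0,0,0,0,0.86,0,0,0,0,0,0,0.8,0,0,0,0,0,0,0.76,0,0,0,0,0,0,0.73], force=20)

```text
t: 9.88
ee_pos: [0.5102, -0.007, -0.0038]
eef_rot: [-0.09, 0.996, 0.0, 0.0]
contact_force: [0.5, 0.9, 2.7]
gripper_width: 0.731
gripper_force: 1.9
```

```bash
python3 plan.py .5088 -.0074 -.005 100.1
```

```text
t 9.88 pos [ 0.5102 -0.007  -0.0038] now-axes [ 0.0015 -0.0002  0.0012] target-axes [ 0.0015 -0.0002  0.0012] turn [0.0002 0.0006 0.003 ]
```

Request:
shift_gripper(ticks=[0,0,0,0,0,0,0.71,0,0,0,0,0,0,0.69,0,0,0,0,0,0,0.66,0,0,0,0,0,0,0.6,0,0,0,0,0,0,0.6], force=20)

```text
t: 10.5
ee_pos: [0.5102, -0.0069, -0.0037]
eef_rot: [-0.09, 0.996, 0.0, 0.0]
contact_force: [-1.7, 0.7, 10.5]
gripper_width: 0.716
gripper_force: 18.8
```

```bash
python3 plan.py .5088 -.0074 -.005 100.1
```

```text
t 10.50 pos [ 0.5102 -0.0069 -0.0037] now-axes [ 0.0015 -0.0002  0.0013] target-axes [ 0.0015 -0.0002  0.0013] turn [0.0001 0.0005 0.0034]
```

Request:
shift_gripper(ticks=[0,0,0,0,0,0,0.8,0,0,0,0,0,0,1,0,0,0,0,0,0,1,0,0,-0.03,0,0,0,1,0,0,-0.025,0,0,0,1], force=20)

```text
t: 11.12
ee_pos: [0.5099, -0.0072, 0.0516]
eef_rot: [-0.089, 0.996, 0.0, -0.0]
contact_force: [1.0, 0.2, 0.2]
gripper_width: 1.002
gripper_force: 0.0
```

Request:
shift_gripper(ticks=[0,0,0,0,0,0.175,1,0,0,0,0,0,0.175,1,0,0,0,0,0,0.175,1,0,0,0,0,0,0.175,1,0,0,0,0,0,0.175,1])

```text
t: 11.75
ee_pos: [0.5099, -0.0072, 0.0509]
eef_rot: [0.344, 0.939, -0.0, -0.0]
contact_force: [-0.6, -0.3, 0.7]
gripper_width: 1.001
gripper_force: 0.0
```

Request:
shift_gripper(ticks=[0,0,0,0,0,0.175,1,0,0,0,0,0,0.175,1,0,0,0,0,0,0.175,1,0,0,0,0,0,0.17,1,0,0,0,0,0,0,1])

```text
t: 12.38
ee_pos: [0.5099, -0.0071, 0.0508]
eef_rot: [0.64, 0.768, -0.0, 0.0]
contact_force: [0.2, 0.4, 0.3]
gripper_width: 1.0
gripper_force: 0.0
```

```bash
python3 plan.py .5088 -.0073 -.005 10.1
```

```text
t 12.38 pos [ 0.5099 -0.0071  0.0508] now-axes [-0.     -0.0011  0.0558] target-axes [-0.     -0.0012  0.0558] turn [-0.0003  0.0004  0.0049]
```

Request:
shift_gripper(ticks=[0,-0.001,0.02,0,0,0.005,1,0,0,0.02,0,0,0,1,0,0,0.015,0,0,0,1,0,0,0,0,0,0,1,0,0,0,0,0,0,0.9], force=20)

```text
t: 13.0
ee_pos: [0.5093, -0.0075, -0.0036]
eef_rot: [0.642, 0.766, 0.0, 0.0]
contact_force: [-0.7, 0.4, 0.6]
gripper_width: 0.9
gripper_force: 0.0
```

Request:
shift_gripper(ticks=[0,0,0,0,0,0,0.85,0,0,0,0,0,0,0.8,0,0,0,0,0,0,0.76,0,0,0,0,0,0,0.73,0,0,0,0,0,0,0.71], force=20)

```text
t: 13.62
ee_pos: [0.5101, -0.0072, -0.0036]
eef_rot: [0.643, 0.766, 0.001, 0.001]
contact_force: [4.2, 1.4, 6.9]
gripper_width: 0.714
gripper_force: 7.8
```

Request:
shift_gripper(ticks=[0,0,0,0,0,0,0.69,0,0,0,0,0,0,0.66,0,0,0,0,0,0,0.6,0,0,0,0,0,0,0.6], force=20)

```text
t: 14.12
ee_pos: [0.5101, -0.0073, -0.0035]
eef_rot: [0.643, 0.766, 0.001, 0.001]
contact_force: [2.8, 1.3, 11.9]
gripper_width: 0.709
gripper_force: 18.7
```

```bash
python3 plan.py .5088 -.0073 -.005 10.1
```

```text
t 14.12 pos [ 0.5101 -0.0073 -0.0035] now-axes [ 0.0002 -0.0013  0.0015] target-axes [ 0.0002 -0.0013  0.0015] turn [ 0.0021  0.0002 -0.001 ]
```

Request:
shift_gripper(ticks=[0,0,0,0,0,0,0.8,0,0,0,0,0,0,1,0,0,0,0,0,0,1,0,0,-0.04,0,0,0,1,0,0,-0.05,0,0,0,1], force=20)

```text
t: 14.75
ee_pos: [0.5081, -0.0075, 0.0862]
eef_rot: [0.643, 0.766, -0.001, -0.001]
contact_force: [0.6, 0.4, -0.1]
gripper_width: 1.002
gripper_force: 0.0
```

```bash
python3 plan.py .465 .2262 .122 10.1
```

```text
t 14.75 pos [ 0.5081 -0.0075  0.0862] now-axes [ 0.2377 -0.0019 -0.0358] target-axes [ 0.2377 -0.0014 -0.0358] turn [-0.0025 -0.     -0.0014]
```

Request:
shift_gripper(ticks=[0.047,0,-0.036,0,0,0,0.6,0.0475,0,0,0,0,0,0.6,0.0475,0,0,0,0,0,0.6,0.0475,0,0,0,0,0,0.6,0.0475,-0.001,0,0,0,0,0.6], force=20)

```text
t: 15.38
ee_pos: [0.4662, 0.2273, 0.1219]
eef_rot: [0.643, 0.766, -0.0, -0.0]
contact_force: [0.1, 0.6, 0.0]
gripper_width: 0.6
gripper_force: 0.0
```

Request:
shift_gripper(ticks=[0,0,0.03,0,0,0,0.6,0,0,0,0,0,0,0.6])

```text
t: 15.62
ee_pos: [0.4655, 0.2253, 0.0905]
eef_rot: [0.642, 0.766, -0.002, -0.0]
contact_force: [-0.8, -0.7, -0.2]
gripper_width: 0.601
gripper_force: 0.0
```

```bash
python3 plan.py .465 .2262 .038 10.1; python3 snap.py d
```

Run:
```python
from h import *
t=cv2.imread("pics/d_top.png");s=cv2.imread("pics/d_scene.png")
cv2.imwrite("pics/d.png",np.hstack([crop(t,270,200,66,66,6),crop(s,250,205,66,66,6)]))
```

```text
t 15.62 pos [0.4655 0.2253 0.0905] now-axes [ 0.0011 -0.0001  0.0525] target-axes [ 0.001  -0.0003  0.0525] turn [-0.0032  0.0016 -0.0007]
```

View pics/d.png

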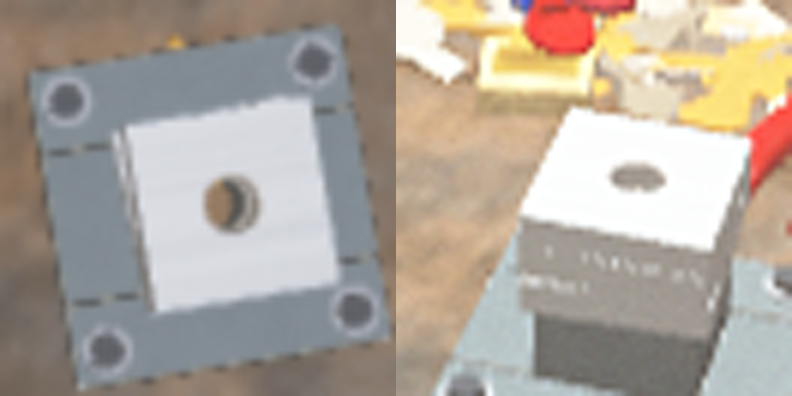

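The plates are now stacked square. The hole is at top crop pixel (231,204), with daylight visible down the bore. I'll measure the hole against the bolts.

Run:
```python
from h import *
np.set_printoptions(precision=4,suppress=True)
f=lambda x,y:((x+.5)/6-.5+270,(y+.5)/6-.5+200)
g=lambda x,y:((x-396+.5)/6-.5+250,(y+.5)/6-.5+205)
P=np.array([onz("top",*f(*p),.076) for p in[(127,127),(306,97),(338,284),(157,312)]])
print(P.mean(0),[np.linalg.norm(P[i]-P[i-1]) for i in range(4)],onz("top",*f(231,204),.076))
Q=np.array([onz("scene",*g(*p),.076) for p in[(573,108),(751,140),(711,249),(520,217)]])
print(Q.mean(0),onz("scene",*g(638,177),.076))
```

```text
[ 0.509  -0.0071  0.076 ] [np.float64(0.0595962097963525), np.float64(0.05838048542372178), np.float64(0.060469426454659116), np.float64(0.058671990025908505)] [ 0.5093 -0.0067  0.076 ]
[ 0.5119 -0.0075  0.076 ] [ 0.5116 -0.0074  0.076 ]
```

Request:
shift_gripper(ticks=[0.001,0,0.03,0,0,0,0.6,0,0,0.0225,0,0,0,0.6,0,0,0,0,0,0,0.6,0,0,0,0,0,0,0,0,0,0,0,0,0,0], force=40)

```text
t: 16.35
ee_pos: [0.467, 0.2269, 0.0408]
eef_rot: [0.643, 0.766, 0.001, 0.0]
contact_force: [-3.6, -1.5, 8.6]
gripper_width: 0.328
gripper_force: 38.9
```

Request:
shift_gripper(ticks=[0,0,0,0,0,0,0,0,0,0,0,0,0,0], force=40)

```text
t: 16.6
ee_pos: [0.467, 0.2269, 0.0409]
eef_rot: [0.643, 0.766, 0.001, 0.0]
contact_force: [-2.1, -1.7, 8.5]
gripper_width: 0.329
gripper_force: 38.9
```

```bash
python3 plan.py .465 .2262 .038 10.1
```

```text
t 16.60 pos [0.467  0.2269 0.0409] now-axes [-0.0003 -0.0021  0.0028] target-axes [-0.0003 -0.0021  0.0029] turn [ 0.0011 -0.0006 -0.0016]
```

Request:
shift_gripper(ticks=[0,0,-0.02,0,0,0,0,0,0,-0.03,0,0,0,0,0,0,-0.03,0,0,0,0,0,0,-0.025,0,0,0,0,0,0,0,0,0,0,0], force=40)

```text
t: 17.23
ee_pos: [0.4677, 0.2273, 0.1468]
eef_rot: [0.643, 0.766, 0.002, 0.0]
contact_force: [-0.7, 0.3, -2.1]
gripper_width: 0.324
gripper_force: 40.3
```

```bash
python3 plan.py .5092 -.0069 .142 10.1
```

```text
t 17.23 pos [0.4677 0.2273 0.1468] now-axes [-2.379e-01  1.000e-04  4.400e-03] target-axes [-2.379e-01 -2.000e-04  4.800e-03] turn [ 0.0038 -0.0019 -0.0015]
```

Request:
shift_gripper(ticks=[-0.03,0,0,0,0,0,0,-0.045,0,0,0,0,0,0,-0.045,0,0,0,0,0,0,-0.045,0,0,0,0,0,0,-0.04,0,0,0,0,0,0], force=40)

```text
t: 17.85
ee_pos: [0.5021, 0.0232, 0.1441]
eef_rot: [0.643, 0.766, -0.0, -0.0]
contact_force: [0.8, 0.0, -1.7]
gripper_width: 0.325
gripper_force: 40.2
```

Request:
shift_gripper(ticks=[-0.025,0,0,0,0,0,0,-0.008,0,0,0,0,0,0,0,0,0,0,0,0,0,0,0,0,0,0,0,0], force=40)

```text
t: 18.35
ee_pos: [0.5079, -0.0064, 0.1443]
eef_rot: [0.642, 0.767, 0.0, -0.0]
contact_force: [-0.2, 0.5, -1.9]
gripper_width: 0.322
gripper_force: 40.2
```

```bash
python3 plan.py .5092 -.0069 .142 10.1;python3 snap.py e
```

Run:
```python
from h import *
s=cv2.imread("pics/e_scene.png");t=cv2.imread("pics/e_top.png")
cv2.imwrite("pics/e.png",np.hstack([crop(s,240,140,90,110,5),crop(t,260,190,66,91,6)[:550]]))
```

```text
t 18.35 pos [ 0.5079 -0.0064  0.1443] now-axes [-0.0007  0.0012  0.0023] target-axes [-0.0007  0.0012  0.0023] turn [-0.0002 -0.0003  0.0001]Traceback (most recent call last):
  File "<stdin>", line 3, in <module>
    return _nx.concatenate(arrs, 1, dtype=dtype, casting=casting)
           ~~~~~~~~~~~~~~~^^^^^^^^^^^^^^^^^^^^^^^^^^^^^^^^^^^^^^^
ValueError: all the input array dimensions except for the concatenation axis must match exactly, but along dimension 0, the array at index 0 has size 550 and the array at index 1 has size 546
```

Run:
```python
from h import *
s=cv2.imread("pics/e_scene.png")
cv2.imwrite("pics/e2.png",crop(s,240,140,100,100,6))
for z in(.104,.110):print(proj("scene",[.5079,-.0071,z]))
```

```text
[289.29435689 222.56046509]
[289.37692598 219.82283293]
```

View pics/e2.png

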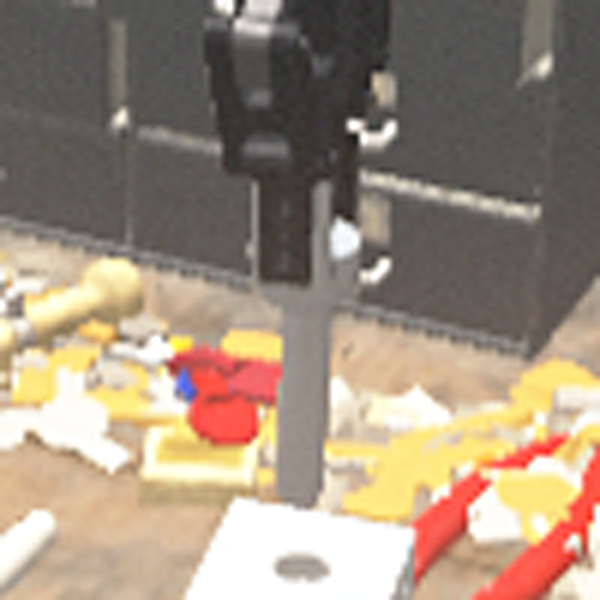

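The pin hangs upright with its foot at about scene pixel (290,223), and the hole is at (290,234). It needs to go about 1.5 mm to the right and then down, watching the force.

Request:
shift_gripper(ticks=[-0.0014,0.0013,0.01,0,0,0,0,0,0,0.01,0,0,0,0,0,0,0,0,0,0,0], force=40)

```text
t: 18.82
ee_pos: [0.5089, -0.0087, 0.1233]
eef_rot: [0.643, 0.766, -0.001, -0.001]
contact_force: [-0.4, 0.1, -1.8]
gripper_width: 0.325
gripper_force: 40.2
```

```bash
python3 plan.py .5092 -.0074 .044 10.1
```

```text
t 18.82 pos [ 0.5089 -0.0087  0.1233] now-axes [0.0013 0.0007 0.0793] target-axes [0.0013 0.0005 0.0793] turn [-0.0019  0.     -0.0013]
```

Request:
shift_gripper(ticks=[0,0,0.01,0,0,0,0,0,0,0.01,0,0,0,0,0,0,0,0,0,0,0], force=40)

```text
t: 19.2
ee_pos: [0.5091, -0.0087, 0.1036]
eef_rot: [0.643, 0.766, -0.0, -0.0]
contact_force: [0.8, 0.8, -2.2]
gripper_width: 0.327
gripper_force: 40.3
```

```bash
python3 plan.py .5092 -.0074 .044 10.1
```

```text
t 19.20 pos [ 0.5091 -0.0087  0.1036] now-axes [0.0013 0.0004 0.0596] target-axes [0.0013 0.0003 0.0596] turn [-0.0012 -0.0001 -0.0013]
```

Foot is now at about z 0.063, inside the top plate with no contact. Nudging to centre and going on.

Request:
shift_gripper(ticks=[0.001,0,0.008,0,0,0,0,0,0,0.008,0,0,0,0,0,0,0.004,0,0,0,0,0,0,0,0,0,0,0], force=40)

```text
t: 19.7
ee_pos: [0.5088, -0.0078, 0.0839]
eef_rot: [0.643, 0.766, -0.0, -0.0]
contact_force: [1.0, 0.5, -3.8]
gripper_width: 0.321
gripper_force: 40.2
```

```bash
python3 plan.py .5092 -.0074 .044 10.1
```

```text
t 19.70 pos [ 0.5088 -0.0078  0.0839] now-axes [0.0003 0.0005 0.0399] target-axes [0.0003 0.0004 0.0399] turn [-0.0013 -0.0001 -0.0013]
```

Request:
shift_gripper(ticks=[0,0,0.006,0,0,0,0,0,0,0.006,0,0,0,0,0,0,0,0,0,0,0], force=40)

```text
t: 20.08
ee_pos: [0.5093, -0.0077, 0.0719]
eef_rot: [0.643, 0.766, -0.0, -0.0]
contact_force: [2.2, 1.1, -3.6]
gripper_width: 0.328
gripper_force: 40.1
```

```bash
python3 plan.py .5092 -.0074 .044 10.1
```

```text
t 20.07 pos [ 0.5093 -0.0077  0.0719] now-axes [ 0.0003 -0.      0.0279] target-axes [ 0.0003 -0.      0.0279] turn [-0.0004  0.     -0.0013]
```

Request:
shift_gripper(ticks=[0,0,0.008,0,0,0,0,0,0,0.008,0,0,0,0,0,0,0.006,0,0,0,0,0,0,0,0,0,0,0], force=40)

```text
t: 20.58
ee_pos: [0.5092, -0.0078, 0.0498]
eef_rot: [0.643, 0.766, -0.0, -0.0]
contact_force: [3.9, 0.8, -3.9]
gripper_width: 0.326
gripper_force: 40.1
```

Request:
shift_gripper(ticks=[0,0,0.003,0,0,0,0,0,0,0.002,0,0,0,0,0,0,0,0,0,0,0], force=40)

```text
t: 20.95
ee_pos: [0.5093, -0.0077, 0.0454]
eef_rot: [0.643, 0.766, -0.0, -0.0]
contact_force: [0.2, 0.7, 0.9]
gripper_width: 0.324
gripper_force: 40.7
```

```bash
python3 plan.py .5092 -.0074 .044 10.1
```

```text
t 20.95 pos [ 0.5093 -0.0077  0.0454] now-axes [ 0.0004 -0.0001  0.0014] target-axes [ 0.0004 -0.0001  0.0014] turn [-0.     -0.     -0.0013]
```

Request:
shift_gripper(ticks=[0,0,0,0,0,0,0.4,0,0,0,0,0,0,0.55,0,0,0,0,0,0,0.6,0,0,-0.03,0,0,0,0.6,0,0,-0.05,0,0,0,0.6], force=20)

```text
t: 21.58
ee_pos: [0.5083, -0.0079, 0.1253]
eef_rot: [0.643, 0.766, -0.001, -0.001]
contact_force: [0.2, 0.9, -0.1]
gripper_width: 0.601
gripper_force: 0.0
```

Request:
shift_gripper(ticks=[0.03,0,-0.05,0,0,0,0.6,0.05,0,-0.02,0,0,0,0.6,0.05,0,0,0,0,0,0.6,0.05,0,0,0,0,0,0.6,0,0,0,0,0,0,0.6], force=20)

```text
t: 22.2
ee_pos: [0.477, 0.1732, 0.1953]
eef_rot: [0.641, 0.768, 0.0, -0.0]
contact_force: [-0.0, -0.5, -0.9]
gripper_width: 0.6
gripper_force: 0.0
```

```bash
python3 snap.py f
```

Run:
```python
from h import *
s=cv2.imread("pics/f_scene.png");t=cv2.imread("pics/f_top.png")
cv2.imwrite("pics/f.png",np.hstack([crop(t,260,195,90,90,4),crop(s,155,180,110*0+90,90,4)]) if 0 else np.hstack([crop(t,270,200,66,66,6),crop(s,255,205,66,66,6)]))
# other things: change since the start
for n in("scene","top"):
    d=cv2.absdiff(cv2.imread(f"pics/{n}0.png"),cv2.imread(f"pics/f_{n}.png")).max(2)>50
    k,_,st,_=cv2.connectedComponentsWithStats(d.astype(np.uint8));print(n,[list(map(int,x)) for x in st[1:] if x[4]>15])
```

```text
scene [[0, 0, 46, 34, 906], [149, 0, 62, 25, 943], [199, 20, 14, 20, 149], [161, 25, 46, 24, 634], [152, 28, 8, 9, 58], [0, 31, 59, 183, 6283], [163, 87, 16, 12, 69], [189, 90, 22, 18, 213], [164, 108, 29, 42, 633], [199, 128, 6, 4, 17], [40, 187, 80, 197, 10128], [169, 206, 15, 24, 227], [0, 210, 9, 13, 74], [8, 215, 31, 69, 486], [283, 223, 19, 16, 125], [271, 224, 11, 18, 43], [301, 230, 11, 19, 55], [40, 293, 8, 19, 65], [120, 325, 15, 59, 260]]
top [[162, 199, 101, 167, 4165], [288, 215, 29, 12, 59], [323, 218, 6, 30, 52], [148, 222, 13, 14, 55], [302, 227, 6, 14, 25], [91, 229, 47, 124, 1137], [290, 228, 7, 18, 29], [307, 232, 6, 6, 20], [149, 244, 13, 14, 71], [126, 262, 80, 43, 2022], [214, 303, 28, 1, 28], [101, 341, 29, 43, 636]]
```

View pics/f.png

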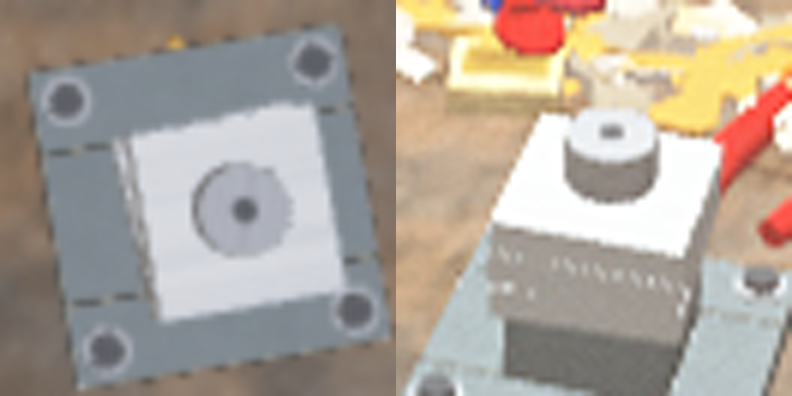

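The pin is seated: its head, at top crop pixel (243,209), lies flat on the squared stack. The short pin and bystanders show no change in the scene view. The robot is clear, so I'm handing in.

```bash
python3 -c "
from workcell import manip
print(manip.finish_job())"
```

```text
the job is handed in; nothing more can be done
None
```

The job is handed in at about 22 s of robot time: the three plates are lined up, the long pin's head sits on the top plate and the gripper is clear; the short pin and bystanders look unmoved in the scene camera, but the hand-in gave no verdict.

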